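# Uncap a leaning test nipple and hold a pressure gauge on it

### The arm

A 6-joint arm with a two-finger parallel gripper is mounted at the origin on a cart in front of the work surface, level with it; the furniture and walls round the work are solid. World frame = base frame: x ahead of the robot, y to its left, z up, the work surface at z = 0. Lengths are in m, angles in rad, forces in N, time in s.
With the tool pointing down it reaches from about 0.35 to 0.85 m from the base axis. Payload 8.1 kg.
Tool frame: the origin (TCP) lies between the finger pads; the fingertips stand 11 mm ahead of it and the grasp point (between the pads) lies 8 mm behind it (robot.tips_ahead is the distance from the TCP to the fingertips, in m); z points along the fingers, y is the line along which they close (so a half turn about z gives the same grasp; the last joint's range is limited). The gripper opens to 93 mm and grips with 3 to 60 N. Pads are 15 mm wide; open, the fingers measure 128 mm over their backs; the gripper's body (75 mm by 188 mm) begins 65 mm behind the grasp point.
Start: joints at [1.037, 0.13, 1.488, -0, 1.523, -0.085], TCP at [0.26, 0.541, 0.23] pointing down, gripper open.
Joint ranges: [-2.96, 2.96], [-0.89, 2.26], [0.02, 2.5], [-1.34, 4.48], [0, 2.73], [-2.66, 2.66]. Speed limits (rad/s): [2.39, 2.39, 2.79, 3.14, 3.14, 3.14].

### API

Orientations are given as a rotation vector (axis times angle).
In Python, from plant import robot gives the robot as it stands. The module is installed in compiled form; this text tells all that it offers.
- The arm moves only by the tool move_arm, never from a script. Its argument "deltas" is one flat list of numbers, 7 for each row, row after row: the shift along the tool's x, y, z in m, then the turn, a rotation vector about the tool's x, y, z in rad, then the opening, from 0 (shut) to 1 (fully open). A call has 1 to 12 rows; each row is the pose to reach, as a shift and turn from the pose commanded when the call began, along the tool's axes at that moment; what a row does not reach only later rows make up. A row lasts 1/8 s, in which the tool goes at most 62.5 mm and 10.7 degrees, less where a joint would pass 70% of its speed; a pose out of reach is approached as far as the arm can. A call with a gripper value outside its range is refused whole. The fingers move at their own pace and stop on an object; "squeeze" is the grip in N (left out, the last holds). Time passes only in rows, so rows that repeat a pose let the fingers close. It gives the time, the measured TCP pose, the force, the opening and the grip force at its end, in the units of the state.
- robot.read_state(): the state, without advancing time (a new reading comes with each control period).
- robot.read_camera(name): name is "scene" or "top"; returns (picture, depth): 480x640x3 uint8, red, green, blue; 480x640 float32, m along the optical axis (not along the pixel's ray), 0 where there is no reading.
- robot.camera_model(name): a dict with "K" (3x3 intrinsics, pixels), "R" (3x3) and "t" (3): a world point X has camera coordinates R X + t. Camera axes: x right, y down, z forward; pixel columns grow to the right and rows downward; lengths in m; the calibration is good to about 2 mm. A picture is of the moment at which its call begins. camera_model takes no time and is no camera call.
- robot.close_job(): hands the job in; it is judged then, once.
Trained networks look in the newest picture that a camera, given by its name, has taken for a name from the list of things; names that differ only in an ending like _2 or _b are one class to them, and where a whole thing is asked for, a point or a joint stands for the part that bears it (a point fixed in the world has none). Each returns a list of dicts, best first, with "confidence" (0 to 1); they miss things now and then, are a little off and sometimes report something else, mostly with a low value. They report only what shows in the picture. A call takes as long as a camera call. They do not tell look-alikes from the thing itself.
- robot.recognise(camera, label): "uv" ([column, row] in pixels, amid what is visible of it).
The state is a dict: "t": time; "q": joint angles; "dq": joint speeds; "joint_torque": joint torques, N m; "tool_pos": TCP position; "orientation": TCP orientation; "force": force on the tool from outside, world axes, zero at the start; "wrist_torque": the same for the moment, N m; "opening": finger opening in m; "gripper_force": force on a finger pad.
Only numpy, scipy, OpenCV 4.12 (cv2) and the standard library are available. Lean on these libraries where they do the work, as an engineer would, in place of code of your own. Each camera call takes 0.05 s, during which the arm holds its last target. There are 200 camera calls.

### The job

Take the dust cap off the leaning nipple of the pressure block and put it mouth down over the bare upright peg, right down on its stand. Then lift the hand gauge off its own peg, press it squarely onto the nipple until it snaps over and sits fully home against the seat, and keep it pressed there against the valve spring for at least two seconds, finishing while still gripping and pressing it. Leave the timer, the steel beaker and the forceps where they are.

Things in the scene. Friction and masses are not known exactly. Their poses are not given: they have to be found in the camera images.
- pressure_block: Fixed aluminium block 64x64x40 mm on a steel foot plate 110x100x8 mm; origin under the middle of the foot, z up. A round neck of 34 mm diameter rises from its top, leaning 30 degrees from vertical towards the block's own -x side, and carries the nipple.
- nipple_seat (a point): Middle of the flat round seat (34 mm diameter) at the foot of the nipple, about 76 mm above the worktop. z points outwards along the nipple, 30 degrees from vertical. Nipple: steel post 12 mm in diameter, 24 mm long, coned tip, a thin brass pin 9 mm further out. Three spring balls stand out of it 15 mm from the seat (17 mm over them); the gauge's lip snaps past them at about 8 to 12 N.
- valve_pin (a joint): Spring valve pin in the nipple's tip: 0 m = out, grows as it is pushed in. The gauge fully home on the seat gives about 0.007; snapped on but not held it springs back to about 0.003 to 0.004. Its spring needs about 9 N at 0.007.
- cap_centre (a point): Middle (half-way up, on the axis) of the grey dust cap: round, 27 mm in diameter, 46 mm long, 40 g, closed at the top, bore 20 mm wide and 36 mm deep from its mouth. z points along its axis from mouth to closed end; the mouth lies 23 mm from here towards -z. It starts loosely over the nipple, mouth on the seat, leaning like it.
- cap_mouth (a point): Centre of the cap's open mouth; z as for cap_centre.
- cap_peg_foot (a point): Foot of the bare upright peg for the cap, on top of its fixed round stand (72 mm diameter, top 12 mm above the worktop), z up. The peg is 12 mm in diameter and 28 mm high with a coned tip.
- coupler_grip (a point): Middle of the hand gauge's grip, on its axis; z runs from mouth to dial. The gauge is round, 88 mm long, about 150 g: a steel chuck 36 mm in diameter, 32 mm long, with the mouth in its end, then a dark-ribbed aluminium grip 28 mm in diameter, 56 mm long, dial in its end. From here the mouth is 58 mm and the chuck's shoulder 26 mm towards -z, the dial end 30 mm towards +z.
- coupler_mouth (a point): Centre of the gauge's mouth, in the chuck's end face; z as for coupler_grip. The bore is 26 mm deep: a funnel from 20 mm diameter, a lip of 15 mm diameter 4 to 9 mm inside, then 19.6 mm diameter. Fully home, this point lies on nipple_seat with the axes in line.
- coupler: The hand gauge; origin at the centre of its mouth, z along its axis to the dial. It starts upright, mouth down on a fixed round stand (72 mm diameter, top 12 mm above the worktop), over a peg 20 mm high.
- cap: The dust cap; origin at the centre of its mouth, z to the closed end.
- timer: Bystander: white timer lying on its back, 62x68x21 mm; origin under its middle.
- steel_beaker: Bystander: steel beaker, 86 mm diameter, 92 mm high; origin under its middle.
- forceps: Bystander: forceps lying flat, 132 mm long, 9 mm high; origin under its middle.
Things that resemble listed ones, but are neither listed nor needed, are in the scene too. What is shaped like the pressure_block but red is not meant.

How it is judged:
By the outcome, as a careful person would: the job done as asked, in the order asked, and still so for the second after the job is handed in, while the arm keeps its last pose, push and grip.
It also fails if it takes over 61 s, if anything falls off the work surface, if the arm or the gripper's body presses on something with over 40 N, if the wrist force passes 120 N, or if a joint passes its speed limit or range.

## Working session

There is one attempt and no reset: what is moved stays moved. The work goes in short steps, Python scripts to look and compute and a tool call to move; the robot and the scene stay as the last step left them, time stands still between calls to the robot, and variables do not carry over. Pictures are saved under pics/ and viewed, at most 10 in all, crops included, and the job is handed in when it is done.

Besides the shell and the picture viewer there is one more tool, called after "Call:" as name(argument=value, ...) on one line, values as JSON. move_arm: Moves the arm, as the interface text tells. Its arguments: {"type":"object","properties":{"deltas":{"type":"array","items":{"type":"number"}},"squeeze":{"type":"number"}},"required":["deltas"]}

```bash
mkdir -p pics; cat > h.py <<'E'
import numpy as np, cv2
from plant import robot
from scipy.spatial.transform import Rotation as Rot
def cam(n):
    im,d=robot.read_camera(n); m=robot.camera_model(n)
    K,R,t=[np.array(m[k]) for k in("K","R","t")]
    v,u=np.mgrid[:480,:640]
    P=np.stack([(u-K[0,2])/K[0,0]*d,(v-K[1,2])/K[1,1]*d,d],-1)
    W=(P-t)@R; W[d<=0]=np.nan
    return im,W,(K,R,t)
def save(n,im,box=None,s=1):
    if box: im=im[box[1]:box[3],box[0]:box[2]]
    im=cv2.resize(im,None,fx=s,fy=s,interpolation=cv2.INTER_CUBIC)
    cv2.imwrite('pics/'+n+'.png',im[:,:,::-1])
E
python3 - <<'E'
from h import *
for c in("scene","top"):
    im,W,(K,R,t)=cam(c); save(c+'0',im)
    print(c,K[0,0],(-R.T@t).round(3),R[2].round(2))
    for l in["pressure_block","cap","coupler","cap_peg_foot","timer","steel_beaker","forceps"]:
        try:
            for r in robot.recognise(c,l)[:4]:
                u,v=map(int,r["uv"]); print(l,[u,v],round(r["confidence"],2),W[v,u].round(3))
        except Exception as e: print(l,e)
print({k:np.round(v,3) for k,v in robot.read_state().items()})
E
```

```text
scene 515.9633789780472 [-0.038 -0.427  0.892] [ 0.56  0.38 -0.73]
pressure_block [323, 349] 0.92 [ 0.375 -0.142  0.047]
pressure_block [262, 284] 0.71 [0.426 0.049 0.047]
pressure_block [337, 246] 0.63 [ 0.609 -0.013  0.039]
cap [330, 220] 0.73 [0.604 0.004 0.115]
coupler [410, 330] 0.55 [ 0.489 -0.259  0.074]
coupler [356, 203] 0.46 [0.768 0.038 0.02 ]
timer [356, 203] 0.91 [0.768 0.038 0.02 ]
steel_beaker [440, 233] 0.71 [ 0.729 -0.197  0.092]
forceps [273, 180] 0.66 [ 0.735  0.276 -0.003]
top 490.3416162796429 [0.425 0.007 1.164] [ 0.16  0.   -0.99]
pressure_block [375, 339] 0.83 [ 0.393 -0.116  0.082]
pressure_block [311, 237] 0.74 [0.613 0.025 0.098]
pressure_block [292, 317] 0.59 [0.439 0.065 0.078]
cap [316, 236] 0.47 [0.612 0.014 0.116]
coupler [429, 293] 0.82 [ 0.494 -0.236  0.08 ]
cap_peg_foot [216, 283] 0.79 [0.515 0.244 0.034]
timer [304, 175] 0.94 [0.781 0.045 0.016]
steel_beaker [402, 177] 0.92 [ 0.781 -0.195  0.004]
{'t': np.float64(0.8), 'q': array([ 1.037,  0.13 ,  1.488,  0.   ,  1.523, -0.085]), 'dq': array([-0.   ,  0.001,  0.001,  0.001,  0.001, -0.002]), 'joint_torque': array([-0.0000e+00, -5.5969e+01, -4.9203e+01,  7.7000e-02,  2.2000e-02,
       -0.0000e+00]), 'tool_pos': array([0.26 , 0.541, 0.23 ]), 'orientation': array([-0.699, -3.063, -0.   ]), 'force': array([-0.712, -0.375,  0.368]), 'wrist_torque': array([-0.015, -0.035, -0.032]), 'gripper_force': np.float64(0.0), 'opening': np.float64(0.094)}
```

View pics/scene0.png

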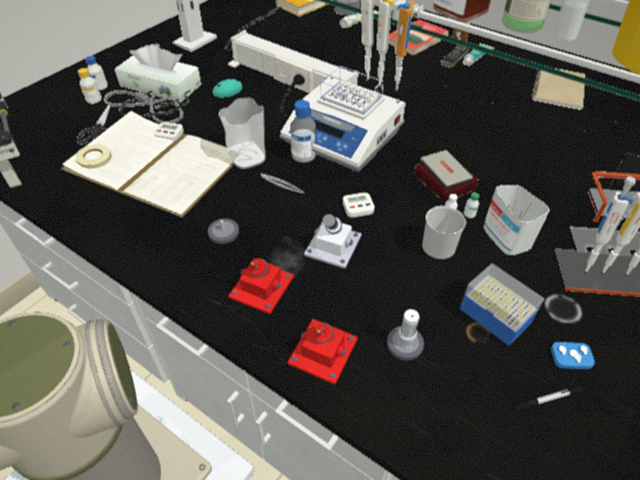

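View pics/top0.png

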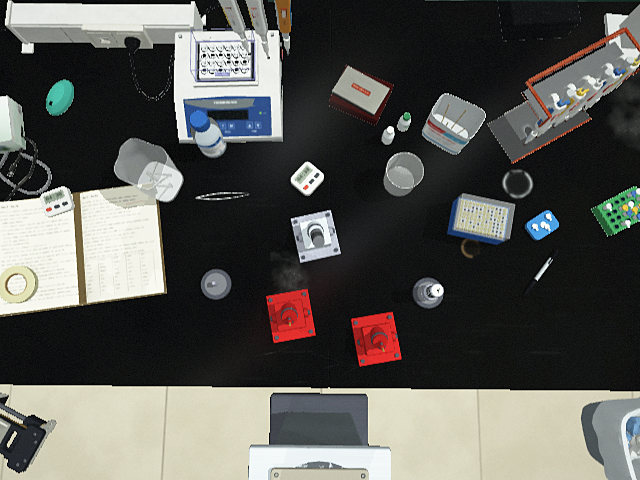

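The scene shows three block-shaped things. Two are red, at scene (262,284) and (323,349), so they're ruled out. The aluminium one with the grey cap, at scene (335,240) / top (316,237), fits. The gauge is at scene (408,330) / top (429,292), and the bare peg's stand is at scene (222,231) / top (216,284). I'll confirm this in a crop and measure.

```bash
cat >> h.py <<'E'
from scipy.optimize import least_squares
def near(W,c,r,z0,z1):
    return W[(np.hypot(W[...,0]-c[0],W[...,1]-c[1])<r)&(W[...,2]>z0)&(W[...,2]<z1)]
def axis(az,tilt=np.pi/6): return np.array([np.sin(tilt)*np.cos(az),np.sin(tilt)*np.sin(az),np.cos(tilt)])
def fitcyl(P,top0,az0,r,L,tilt=np.pi/6,fixaz=None):
    # surface distance to a capped cylinder whose closed end centre is p[:3]
    def f(p):
        a=axis(p[3] if fixaz is None else fixaz,tilt); d=P-p[:3]; h=d@a; rho=np.linalg.norm(d-h[:,None]*a,axis=1)
        q=np.stack([rho-r,h],1)
        return np.where((q<=0).all(1),q.max(1),np.linalg.norm(np.maximum(q,0),axis=1))
    s=least_squares(f,[*top0,az0],loss='soft_l1',f_scale=.001)
    return s.x,np.median(abs(f(s.x)))
E
python3 - <<'E'
from h import *
ims={}
for c in("scene","top"):
    im,W,_=cam(c); ims[c]=im
    b=near(W,(.61,.015),.09,.004,.012)[:,:2]
    (cx,cy),wh,an=cv2.minAreaRect((b*1000).astype(np.float32)); print(c,'foot',cx,cy,wh,an,len(b))
    b=near(W,(.61,.015),.06,.040,.052)[:,:2]; print(' block',cv2.minAreaRect((b*1000).astype(np.float32)))
    P=near(W,(.61,.015),.05,.088,.17); print(' n',len(P),P.max(0).round(3),P.min(0).round(3))
    top=P[P[:,2]>P[:,2].max()-.01].mean(0)
    best=min((fitcyl(P,top,a,.0135,.046) for a in np.arange(0,6.28,.8)),key=lambda s:s[1]); print(' cap top',best[0].round(4),best[1])
    for nm,ctr in(("peg",(.51,.244)),("gauge",(.495,-.245))):
        S=near(W,ctr,.06,.008,.016)[:,:2]; (x,y),r=cv2.minEnclosingCircle((S*1000).astype(np.float32)); print(nm,'stand',x,y,r,len(S))
        Q=near(W,ctr,.06,.022,.2); print('  up',len(Q),Q.mean(0).round(4),Q.max(0).round(4),Q.min(0).round(4))
    Q=near(W,(.495,-.245),.06,.05,.2); print(' gauge',fitcyl(Q,[*Q[Q[:,2]>Q[:,2].max()-.004].mean(0)],0,.014,.05,tilt=0))
a=cv2.resize(ims["scene"][190:370,200:440],(400,300));b=cv2.resize(ims["top"][200:320,195:355],(400,300));c=cv2.resize(ims["top"][250:340,390:510],(400,300));d=cv2.resize(ims["scene"][200:275,285:385],(400,300))
save('crop1',np.vstack([np.hstack([a,b]),np.hstack([c,d])]))
E
```

```text
scene foot 608.015869140625 13.127738952636719 (157.82225036621094, 171.3399200439453) 19.3183536529541 702
 block ((626.3236694335938, 9.095367431640625), (68.9760971069336, 77.41829681396484), 35.93681335449219)
 n 162 [0.632 0.018 0.125] [ 0.589 -0.008  0.089]
 cap top [0.6018 0.0066 0.1164 3.3985] 0.0009350990660991186
peg stand 513.9340209960938 247.58538818359375 38.373260498046875 495
  up 40 [0.5129 0.245  0.033 ] [0.5208 0.2535 0.0448] [0.5073 0.2408 0.0222]
gauge stand 498.92071533203125 -251.71728515625 36.72420120239258 558
  up 577 [ 0.4917 -0.2538  0.0695] [ 0.515  -0.2331  0.1059] [ 0.4799 -0.2693  0.0224]
 gauge (array([ 0.49988908, -0.251274  ,  0.10131242,  0.        ]), np.float64(0.000606296539442908))
top foot 610.4525146484375 11.930412292480469 (170.3246612548828, 166.04991149902344) 3.6047701835632324 981
 block ((631.443603515625, 17.8043212890625), (63.791202545166016, 77.97891998291016), 13.286703109741211)
 n 201 [0.636 0.025 0.126] [ 0.589 -0.004  0.089]
 cap top [0.601  0.009  0.1157 3.3547] 0.0009533978992877848
peg stand 514.03515625 249.25808715820312 35.8834228515625 650
  up 28 [0.5136 0.2484 0.0364] [0.5196 0.2552 0.0435] [0.5081 0.2435 0.0258]
gauge stand 498.27789306640625 -248.5718994140625 36.0195426940918 419
  up 278 [ 0.4968 -0.244   0.0759] [ 0.5154 -0.2307  0.1038] [ 0.4806 -0.264   0.0238]
 gauge (array([ 0.49837746, -0.24966003,  0.10017948,  0.        ]), np.float64(0.000729860438051168))
```

View pics/crop1.png

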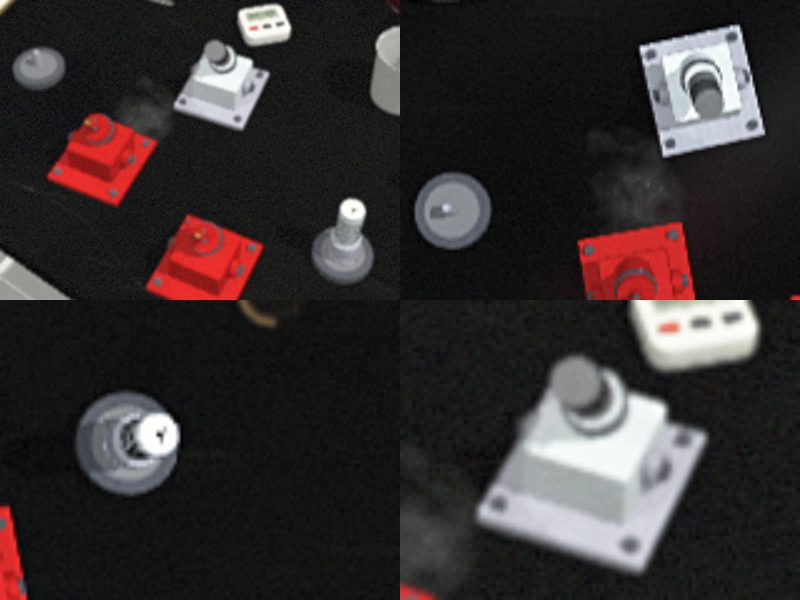

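The crop confirms the choice: the white/aluminium block carries the grey cap, leaning towards the robot. The gauge stands upright on its stand, and the bare peg is on the left. Next I'll refine the lean azimuth and work out the first move.

```bash
cat >> h.py <<'E'
def Rt(a,yang):   # tool z = -a, tool y as near as possible to horizontal angle yang
    z=-np.asarray(a); y=np.array([np.cos(yang),np.sin(yang),0]); y-=y@z*z; y/=np.linalg.norm(y)
    return np.stack([np.cross(y,z),y,z],1)
def plan(p,R,pos=None,rot=None):
    s=robot.read_state(); p0=np.array(s["tool_pos"]) if pos is None else pos; R0=Rot.from_rotvec(s["orientation"]).as_matrix() if rot is None else rot
    d=R0.T@(np.asarray(p)-p0); w=Rot.from_matrix(R0.T@R).as_rotvec()
    print('d',d.round(4),'w',w.round(4),'rows',round(max(np.linalg.norm(d)/.0625,np.degrees(np.linalg.norm(w))/10.7),1))
E
python3 - <<'E'
from h import *
al=[]
for c in("scene","top"):
    im,W,_=cam(c)
    m=(np.hypot(W[...,0]-.628,W[...,1]-.014)<.085)&(W[...,2]>.004)&(W[...,2]<.016)&(im.min(2)>110)
    b=(W[m][:,:2]*1000).astype(np.float32); print(c,cv2.minAreaRect(b),len(b))
    P=near(W,(.61,.015),.05,.088,.17)
    for az in(3.33,3.36,3.39):
        x,e=fitcyl(P,[.6013,.0078,.116],3.37,.0135,.046,fixaz=az); print(az,x[:3].round(4),'seat',(x[:3]-.046*axis(az)).round(4),e)
az=3.37; a=axis(az); seat=np.array([.624,.0128,.076]); R=Rt(a,az-np.pi/2); print(R.round(3))
plan(seat+.092*a,R)
E
```

```text
scene ((632.0078735351562, 13.272361755371094), (112.13294982910156, 101.80378723144531), 14.039898872375488) 708
3.33 [0.6011 0.0073 0.1164] seat [0.6236 0.0117 0.0766] 0.0009102832679072116
3.36 [0.6011 0.0071 0.1164] seat [0.6236 0.0121 0.0766] 0.0008807398674471386
3.39 [0.6012 0.0069 0.1165] seat [0.6235 0.0126 0.0766] 0.0008785294469192458
top ((632.101318359375, 15.724929809570312), (109.49029541015625, 99.05863189697266), 13.235148429870605) 870
3.33 [0.6008 0.0093 0.1154] seat [0.6234 0.0136 0.0756] 0.0010092930497641907
3.36 [0.6009 0.009  0.1154] seat [0.6234 0.014  0.0756] 0.0010091522242646612
3.39 [0.601  0.0087 0.1154] seat [0.6233 0.0143 0.0756] 0.0009573373878016845
[[-0.844 -0.226  0.487]
 [-0.196  0.974  0.113]
 [-0.5   -0.    -0.866]]
d [-0.5208 -0.3466  0.074 ] w [-0.1772 -0.5033 -0.6614] rows 10.1
```

Call:
move_arm(deltas=[-0.521,-0.346,0.074,-0.177,-0.503,-0.661,1,-0.521,-0.346,0.074,-0.177,-0.503,-0.661,1,-0.521,-0.346,0.074,-0.177,-0.503,-0.661,1,-0.521,-0.346,0.074,-0.177,-0.503,-0.661,1,-0.521,-0.346,0.074,-0.177,-0.503,-0.661,1,-0.521,-0.346,0.074,-0.177,-0.503,-0.661,1,-0.521,-0.346,0.074,-0.177,-0.503,-0.661,1,-0.521,-0.346,0.074,-0.177,-0.503,-0.661,1,-0.521,-0.346,0.074,-0.177,-0.503,-0.661,1,-0.521,-0.346,0.074,-0.177,-0.503,-0.661,1,-0.521,-0.346,0.074,-0.177,-0.503,-0.661,1,-0.521,-0.346,0.074,-0.177,-0.503,-0.661,1], squeeze=10)

```text
t: 2.5
tool_pos: [0.5793, 0.0025, 0.1552]
orientation: [-0.296, 2.605, 0.08]
force: [0.2, 1.2, -0.8]
opening: 0.0932
gripper_force: 0.0
```

```bash
cat >> h.py <<'E'
az=3.379; a=axis(az); seat=np.array([.6235,.0132,.076]); R30=Rt(a,az-np.pi/2); Rdn=Rt([0,0,1],az-np.pi/2)
E
python3 - <<'E'
from h import *
s=robot.read_state(); print(s["t"],s["q"].round(2) if hasattr(s["q"],'round') else s["q"],s["force"])
plan(seat+.022*a,R30)
E
```

```text
2.5 [-0.22 -0.34  2.15  0.29  0.87 -2.16] [ 0.24574112  1.18083045 -0.84832682]
d [0.0001 0.0003 0.0693] w [-0.0047 -0.0014 -0.0098] rows 1.1
```

Call:
move_arm(deltas=[0,0,0.035,-0.005,-0.001,-0.01,1,0,0,0.055,-0.005,-0.001,-0.01,1,0,0,0.069,-0.005,-0.001,-0.01,1,0,0,0.069,-0.005,-0.001,-0.01,0.2,0,0,0.069,-0.005,-0.001,-0.01,0.2,0,0,0.069,-0.005,-0.001,-0.01,0.2,0,0,0.069,-0.005,-0.001,-0.01,0.2,0,0,0.069,-0.005,-0.001,-0.01,0.2,0,0,0.069,-0.005,-0.001,-0.01,0.2], squeeze=10)

```text
t: 3.62
tool_pos: [0.6132, 0.0104, 0.096]
orientation: [-0.312, 2.601, 0.083]
force: [-0.4, -0.4, -0.0]
opening: 0.0373
gripper_force: 0.0
```

Call:
move_arm(deltas=[0,0,0,0,0,0,0.1,0,0,0,0,0,0,0.1,0,0,0,0,0,0,0.1,0,0,0,0,0,0,0.1], squeeze=10)

```text
t: 4.12
tool_pos: [0.6132, 0.0106, 0.0958]
orientation: [-0.313, 2.601, 0.083]
force: [0.1, 0.3, -0.1]
opening: 0.0267
gripper_force: 10.0
```

Call:
move_arm(deltas=[0,0,-0.02,0,0,0,0.1,0,0,-0.05,0,0,0,0.1,0,0,-0.08,0,0,0,0.1,0,0,-0.08,0,0,0,0.1], squeeze=15)

```text
t: 4.62
tool_pos: [0.5754, 0.0006, 0.168]
orientation: [-0.312, 2.597, 0.081]
force: [0.0, 1.3, -0.4]
opening: 0.027
gripper_force: 15.0
```

```bash
python3 - <<'E'
from h import *
s=robot.read_state(); print(s["opening"],s["gripper_force"])
# cap mouth held 22-ish mm ahead of TCP; peg (0.514,0.2485), cap mouth to z .052
plan([.514,.2485,.075],Rdn); plan([.514,.2485,.12],Rdn)
im,W,(K,R,t)=cam("scene"); save('held',im,(260,150,420,270),3)
E
```

```text
0.027043193377053316 14.974680723998972
d [0.0475 0.2556 0.0792] w [-0.0025  0.5286  0.002 ] rows 4.3
d [0.0248 0.2555 0.0403] w [-0.0025  0.5286  0.002 ] rows 4.2
```

View pics/held.png

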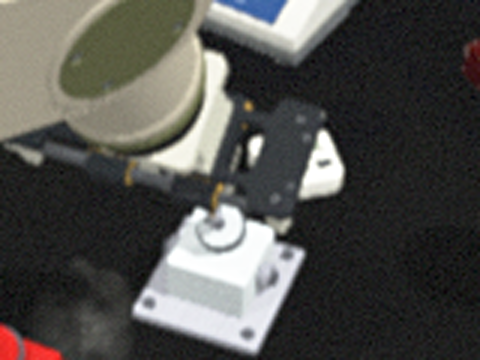

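The cap is off and held, and the nipple is bare at picture (218,228), which is about scene pixel (333,226). Now to the peg.

Call:
move_arm(deltas=[0.025,0.2555,0.04,-0.003,0.528,0.002,0.1,0.025,0.2555,0.04,-0.003,0.528,0.002,0.1,0.025,0.2555,0.04,-0.003,0.528,0.002,0.1,0.025,0.2555,0.04,-0.003,0.528,0.002,0.1,0.025,0.2555,0.04,-0.003,0.528,0.002,0.1,0.025,0.2555,0.04,-0.003,0.528,0.002,0.1,0.025,0.2555,0.04,-0.003,0.528,0.002,0.1])

```text
t: 5.55
tool_pos: [0.5126, 0.2477, 0.1178]
orientation: [0.371, -3.116, -0.003]
force: [-0.7, 0.1, -0.2]
opening: 0.0264
gripper_force: 15.0
```

```bash
python3 - <<'E'
from h import *
s=robot.read_state(); print(s["tool_pos"],s["opening"],s["force"])
plan([.514,.2485,.034],Rdn)
A=[cam(c) for c in("scene","top")]
for c,(im,W,_) in zip(("scene","top"),A):
    Q=near(W,(.514,.2485),.02,.06,.14); print(c,len(Q),Q.mean(0) if len(Q) else '', Q.min(0) if len(Q) else '')
    S=near(W,(.514,.2485),.05,.008,.016)[:,:2]; print(cv2.minEnclosingCircle((S*1000).astype(np.float32)),len(S))
    Q=near(W,(.624,.013),.05,.085,.12); print('nip',len(Q),Q[Q[:,2].argsort()[-6:]].round(4))
a=cv2.resize(A[0][0][180:270,170:290],(400,300));b=cv2.resize(A[1][0][240:330,160:280],(400,300)); save('peg1',np.hstack([a,b]))
E
```

```text
[0.51259493 0.24768015 0.11778292] 0.026411975446859845 [-0.72743737  0.07859467 -0.19725458]
d [-0.0018  0.0003  0.0838] w [ 0.0023 -0.0035 -0.0005] rows 1.3
scene 176 [0.50346697 0.24441028 0.12118596] [0.49582384 0.22967038 0.09387368]
((513.3109741210938, 246.944091796875), 37.776329040527344) 494
nip 42 [[0.6109 0.0083 0.1006]
 [0.6133 0.0074 0.1022]
 [0.6097 0.0076 0.105 ]
 [0.6102 0.0106 0.106 ]
 [0.6113 0.0087 0.1061]
 [0.6125 0.0069 0.1062]]
top 0  
((513.46142578125, 245.4711151123047), 35.036712646484375) 191
nip 37 [[0.6201 0.0138 0.0991]
 [0.613  0.0137 0.1011]
 [0.6104 0.0115 0.1032]
 [0.6124 0.0093 0.1048]
 [0.6099 0.0093 0.1063]
 [0.612  0.0115 0.1068]]
```

View pics/peg1.png

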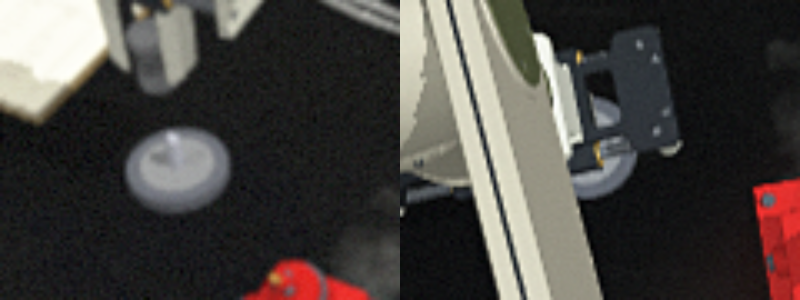

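Call:
move_arm(deltas=[-0.0015,0.0005,0.03,0.002,-0.003,0,0.1,-0.0015,0.0005,0.05,0.002,-0.003,0,0.1,-0.0015,0.0005,0.065,0.002,-0.003,0,0.1,-0.0015,0.0005,0.075,0.002,-0.003,0,0.1,-0.0015,0.0005,0.078,0.002,-0.003,0,0.1,-0.0015,0.0005,0.079,0.002,-0.003,0,0.1,-0.0015,0.0005,0.079,0.002,-0.003,0,0.1])

```text
t: 6.52
tool_pos: [0.5137, 0.2502, 0.0394]
orientation: [-0.373, 3.119, 0.001]
force: [-0.4, -0.2, 0.1]
opening: 0.0268
gripper_force: 15.0
```

Call:
move_arm(deltas=[0,0,0.002,0,0,0,0.1,0,0,0.003,0,0,0,0.1,0,0,0.004,0,0,0,0.1,0,0,0.005,0,0,0,0.1,0,0,0.005,0,0,0,0.1])

```text
t: 7.15
tool_pos: [0.5149, 0.2504, 0.0358]
orientation: [-0.373, 3.117, 0.002]
force: [-0.4, -1.7, 9.6]
opening: 0.0263
gripper_force: 15.0
```

Call:
move_arm(deltas=[0,0,-0.001,0,0,0,0.6,0,0,-0.001,0,0,0,0.6,0,0,-0.001,0,0,0,0.6,0,0,-0.001,0,0,0,0.6,0,0,-0.03,0,0,0,0.7,0,0,-0.08,0,0,0,1,0,0,-0.1,0,0,0,1,0,0,-0.1,0,0,0,1])

```text
t: 8.15
tool_pos: [0.5145, 0.2504, 0.1354]
orientation: [-0.373, 3.117, 0.002]
force: [-0.2, -0.4, 0.1]
opening: 0.0902
gripper_force: 0.0
```

```bash
python3 - <<'E'
from h import *
s=robot.read_state(); print(s["tool_pos"],s["opening"],s["force"])
# gauge at (.4987,-.2502); TCP at grip-13.5 => z .012+.058-.0135=.0565
p=np.array([.4987,-.2502,.16]); plan(p,Rdn)
im,W,_=cam("scene")
Q=near(W,(.514,.2485),.03,.02,.075); print(len(Q),Q.max(0),Q.min(0)); print(fitcyl(Q,[.514,.249,.058],0,.0135,.046,tilt=0))
save('placed',im,(170,160,290,250),4)
E
```

```text
[0.51449421 0.25036273 0.13537938] 0.0901643645527258 [-0.16078945 -0.37508634  0.07903422]
d [ 0.1333 -0.4827 -0.0256] w [0.0012 0.0028 0.0005] rows 8.0
214 [0.5285152  0.26188887 0.06352951] [0.49962736 0.23274861 0.02009225]
(array([0.51580992, 0.24992903, 0.05941927, 0.        ]), np.float64(0.0008635537849946799))
```

View pics/placed.png

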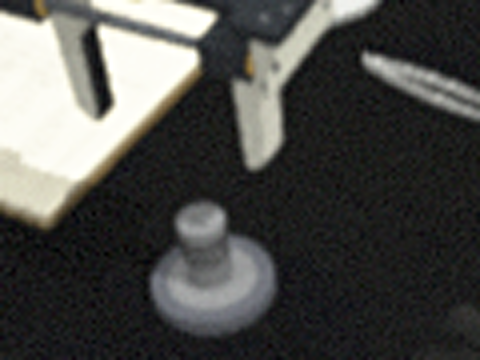

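The cap stands upright over the peg at picture (205,245), with its top at z≈0.059, so it is right down. On to the gauge.

Call:
move_arm(deltas=[0.133,-0.483,-0.026,0.001,0.003,0,1,0.133,-0.483,-0.026,0.001,0.003,0,1,0.133,-0.483,-0.026,0.001,0.003,0,1,0.133,-0.483,-0.026,0.001,0.003,0,1,0.133,-0.483,-0.026,0.001,0.003,0,1,0.133,-0.483,-0.026,0.001,0.003,0,1,0.133,-0.483,-0.026,0.001,0.003,0,1,0.133,-0.483,-0.026,0.001,0.003,0,1,0.133,-0.483,-0.026,0.001,0.003,0,1,0.133,-0.483,-0.026,0.001,0.003,0,1,0.133,-0.483,-0.026,0.001,0.003,0,1])

```text
t: 9.57
tool_pos: [0.4976, -0.2491, 0.1583]
orientation: [0.375, -3.114, -0.001]
force: [1.0, -0.0, 0.3]
opening: 0.0931
gripper_force: 0.0
```

```bash
python3 - <<'E'
from h import *
s=robot.read_state(); print(s["tool_pos"],s["opening"],s["force"],np.round(s["q"],2))
plan([.4987,-.2502,.0575],Rdn)
E
```

```text
[ 0.4975816  -0.24910649  0.15829136] 0.09307652042082591 [ 1.02052876 -0.04969891  0.33131562] [-0.55  0.06  1.69 -0.    1.39 -2.36]
d [-0.0013 -0.0015  0.1008] w [ 0.0015 -0.005   0.0021] rows 1.6
```

Call:
move_arm(deltas=[-0.001,-0.001,0.05,0.001,-0.004,0.002,1,-0.001,-0.001,0.08,0.001,-0.004,0.002,1,-0.001,-0.001,0.1,0.001,-0.004,0.002,0.8,-0.001,-0.001,0.1,0.001,-0.004,0.002,0.2,-0.001,-0.001,0.1,0.001,-0.004,0.002,0.1,-0.001,-0.001,0.1,0.001,-0.004,0.002,0.1,-0.001,-0.001,0.1,0.001,-0.004,0.002,0.1,-0.001,-0.001,0.1,0.001,-0.004,0.002,0.1,-0.001,-0.001,0.1,0.001,-0.004,0.002,0.1,-0.001,-0.001,0.1,0.001,-0.004,0.002,0.1,-0.001,-0.001,0.1,0.001,-0.004,0.002,0.1], squeeze=30)

```text
t: 10.95
tool_pos: [0.4988, -0.2518, 0.0597]
orientation: [-0.37, 3.119, -0.002]
force: [-1.2, 0.1, 1.8]
opening: 0.0278
gripper_force: 30.0
```

Call:
move_arm(deltas=[0,0,0,0,0,0,0.1,0,0,-0.03,0,0,0,0.1,0,0,-0.08,0,0,0,0.1,0,0,-0.12,0,0,0,0.1,0,0,-0.12,0,0,0,0.1,0,0,-0.12,0,0,0,0.1], squeeze=58)

```text
t: 11.7
tool_pos: [0.4981, -0.2512, 0.1781]
orientation: [0.37, -3.119, 0.0]
force: [-0.8, 1.4, -2.2]
opening: 0.0275
gripper_force: 58.0
```

```bash
python3 - <<'E'
from h import *
s=robot.read_state(); p=np.array(s["tool_pos"]);R=Rot.from_rotvec(s["orientation"]).as_matrix(); print(p,s["opening"],s["force"],s["wrist_torque"],R[:,2].round(3))
for c in("scene","top"):
    im,W,_=cam(c); Q=near(W,p[:2],.045,p[2]-.06,p[2]-.014)
    print(c,len(Q), 'zmin',np.sort(Q[:,2])[:4].round(4) if len(Q) else '')
    if c=="scene":
        save('gheld',im,(350,200,500,350),3.5)
        # chuck cylinder: closed end=shoulder (top), tilt free via two angles
        def f(q):
            ax=np.array([q[2],q[3],1]);ax/=np.linalg.norm(ax); d=Q-[q[0],q[1],p[2]-.03]; h=d@ax
            return np.linalg.norm(d-h[:,None]*ax,axis=1)-.018
        Q=Q[(Q[:,2]<p[2]-.018)]
        x=least_squares(f,[p[0],p[1],0,0],loss='soft_l1',f_scale=.001); print(x.x.round(4),np.median(abs(x.fun)))
plan(seat+(.0477+.050)*a,R30)
E
```

```text
[ 0.49806583 -0.25116354  0.17810557] 0.02753040019383174 [-0.78722234  1.40888507 -2.19366537] [0.12024821 0.05943784 0.05954961] [-0.001 -0.    -1.   ]
scene 253 zmin [0.1312 0.1315 0.1316 0.1316]
[ 4.995e-01 -2.510e-01  4.000e-04  4.300e-03] 0.0004747349675767905
top 0 zmin 
d [-0.1355  0.2271  0.0165] w [ 0.0011 -0.5261 -0.0019] rows 4.2
```

View pics/gheld.png

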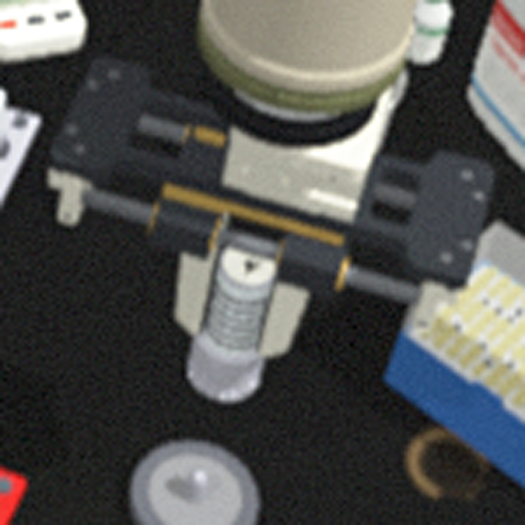

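The gauge is held upright between the fingers, with its chuck at picture (225,370) and its empty stand below. Moving to a staging pose on the nipple axis.

Call:
move_arm(deltas=[-0.139,0.227,0.006,0.001,-0.526,-0.002,0.1,-0.139,0.227,0.006,0.001,-0.526,-0.002,0.1,-0.139,0.227,0.006,0.001,-0.526,-0.002,0.1,-0.139,0.227,0.006,0.001,-0.526,-0.002,0.1,-0.139,0.227,0.006,0.001,-0.526,-0.002,0.1,-0.139,0.227,0.006,0.001,-0.526,-0.002,0.1,-0.139,0.227,0.006,0.001,-0.526,-0.002,0.1,-0.139,0.227,0.006,0.001,-0.526,-0.002,0.1])

```text
t: 12.8
tool_pos: [0.5805, 0.0005, 0.1728]
orientation: [-0.309, 2.6, 0.08]
force: [-0.8, 0.6, -2.5]
opening: 0.027
gripper_force: 58.0
```

```bash
cat > meas.py <<'E'
from h import *
s=robot.read_state(); p=np.array(s["tool_pos"]);R=Rot.from_rotvec(s["orientation"]).as_matrix(); print(s["t"],p,s["force"],'axis err',(R[:,2]+a).round(4))
d=p-seat; h=d@a; print('tcp h',h,'lateral in tool',(R30.T@(d-h*a)).round(4))
ims=[]
for c in("scene","top"):
    im,W,(K,RR,t)=cam(c); ims.append((im,K,RR,t))
    Q=W[np.linalg.norm(W-(p+.032*R[:,2]),axis=2)<.035]; hh=(Q-p)@R[:,2]; Q=Q[(hh>.018)&(hh<.046)]
    def f(q):
        ax=R@np.array([q[2],q[3],1]);ax/=np.linalg.norm(ax); d=Q-(p+R@np.array([q[0],q[1],.032])); g=d@ax
        return np.linalg.norm(d-g[:,None]*ax,axis=1)-.018
    if len(Q)>40:
        x=least_squares(f,[0,0,0,0],loss='soft_l1',f_scale=.001); print(c,'chuck in tool',x.x.round(4),len(Q),np.median(abs(x.fun)))
    N=W[np.linalg.norm(W-(seat+.014*a),axis=2)<.03]; d=N-seat; h=d@a; l=np.linalg.norm(d-h[:,None]*a,axis=1); N=N[(h>.003)&(h<.021)&(l<.012)]
    def g(q):
        e=N-seat-R30@np.array([q[0],q[1],0]); return np.linalg.norm(e-(e@a)[:,None]*a,axis=1)-.006
    if len(N)>8:
        x=least_squares(g,[0,0],loss='soft_l1',f_scale=.001); print(c,'nipple vs seat model, tool xy',x.x.round(4),len(N),np.median(abs(x.fun)))
E
python3 - <<'E'
from meas import *
im=ims[0][0]; a1=cv2.resize(im[180:270,270:390],(400,300)); b1=cv2.resize(ims[1][0][195:285,250:370],(400,300)); save('stage',np.hstack([a1,b1]),s=1)
plan(seat+.0977*a,R30)
E
```

```text
12.8 [5.80513087e-01 4.85410629e-04 1.72790057e-01] [-0.75115814  0.55568635 -2.50839431] axis err [ 0.0022 -0.0024  0.0009]
tcp h 0.1062083654789659 lateral in tool [-0.0096 -0.0022  0.    ]
scene chuck in tool [-0.0017 -0.0001 -0.0224  0.    ] 46 0.000433899716590325
scene nipple vs seat model, tool xy [-0.0032 -0.001 ] 23 0.0006500487790038556
top chuck in tool [-0.0001  0.0016  0.0029  0.0188] 75 0.0003421271419480239
d [0.01   0.0023 0.0087] w [-0.003   0.0024  0.0002] rows 0.2
```

View pics/stage.png

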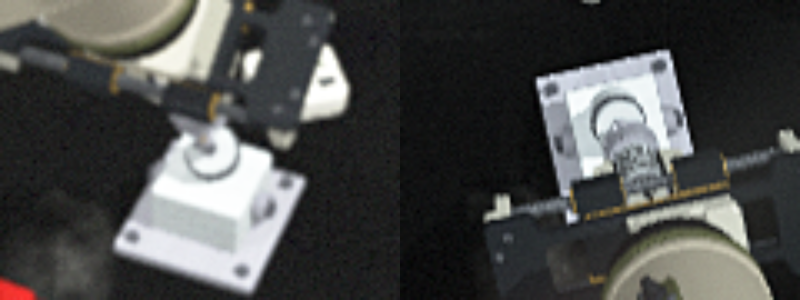

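The gauge is aligned and just above the nipple. Only a few nipple pixels show, at left (205,140) and right (612,115), and the loose cap may have biased my seat estimate. I'll step aside and measure the bare nipple directly.

Call:
move_arm(deltas=[0.01,-0.06,-0.01,-0.003,0.002,0,0.1,0.01,-0.12,-0.01,-0.003,0.002,0,0.1,0.01,-0.15,-0.01,-0.003,0.002,0,0.1,0.01,-0.15,-0.01,-0.003,0.002,0,0.1])

```text
t: 13.4
tool_pos: [0.6029, -0.1506, 0.1774]
orientation: [-0.307, 2.602, 0.082]
force: [0.3, 0.1, -2.0]
opening: 0.0277
gripper_force: 58.0
```

```bash
python3 - <<'E'
from h import *
for c in("scene","top"):
    Ns=[];Ss=[]
    for k in range(4):
        im,W,_=cam(c)
        d=W-seat; h=d@a; l=np.linalg.norm(d-h[...,None]*a,axis=2)
        Ns.append(W[(h>.004)&(h<.022)&(l<.013)]); Ss.append(W[(abs(h)<.0035)&(l<.022)])
    N=np.vstack(Ns);S=np.vstack(Ss)
    def g(q):
        e=N-seat-R30@np.array([q[0],q[1],0]); return np.linalg.norm(e-(e@a)[:,None]*a,axis=1)-.006
    x=least_squares(g,[0,0],loss='soft_l1',f_scale=.001); print(c,'nipple',x.x.round(4),len(N),np.median(abs(x.fun)))
    L=(S-seat)@R30; print(' seat disc',cv2.minEnclosingCircle((L[:,:2]*1000).astype(np.float32)),'h',np.median(-L[:,2]).round(4),len(S), 'ext',np.percentile(L[:,:2],[1,99],axis=0).round(4).tolist())
    # planar tilt of seat disc
    A=np.c_[L[:,:2],np.ones(len(L))]; print(' slope',np.linalg.lstsq(A,-L[:,2],rcond=None)[0].round(3))
    if c=="scene": b1=cv2.resize(im[195:255,300:380],(400,300))
    else: save('nip',np.hstack([b1,cv2.resize(im[205:265,275:355],(400,300))]))
plan(seat+.0977*a,R30)
E
```

```text
scene nipple [-0.0036 -0.0012] 93 0.0008437610958015969
 seat disc ((-1.4063270092010498, -2.029747247695923), 17.557939529418945) h -0.0009 364 ext [[-0.014, -0.018], [0.0127, 0.0138]]
 slope [-0.007 -0.003 -0.001]
top nipple [-0.0022  0.0008] 111 0.0010630105541713742
 seat disc ((-3.8227193355560303, 0.4540339410305023), 17.34450912475586) h -0.0012 430 ext [[-0.0196, -0.0147], [0.0124, 0.0164]]
 slope [-0.022  0.011 -0.001]
d [0.0004 0.1502 0.0192] w [0.0012 0.0009 0.0027] rows 2.4
```

View pics/nip.png

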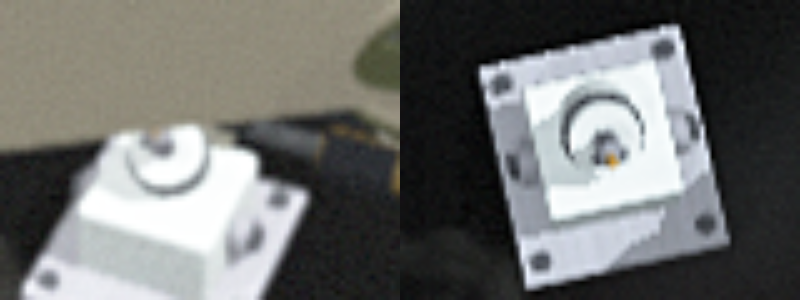

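The picture shows the bare nipple, with its brass pin at left (152,135) and right (612,160), centred in its ring seat. Both cameras agree on the gauge-to-nipple offset of about (-2.0, -0.9) mm in tool x, y, so I'll use that.

```bash
cat >> h.py <<'E'
seat2=seat+R30@np.array([-.002,-.0009,0])-.001*a
def rel():
    s=robot.read_state(); p=np.array(s["tool_pos"]);R=Rot.from_rotvec(s["orientation"]).as_matrix()
    L=R30.T@(p-seat2); print('t',s["t"],'mouth h',round(-L[2]*1e3-47.5,2),'lat mm',(L[:2]*1e3).round(2),'rot err',Rot.from_matrix(R.T@R30).as_rotvec().round(4),'F tool',(R.T@s["force"]).round(1),'M tool',(R.T@s["wrist_torque"]).round(2))
E
python3 -c "
from h import *
rel(); plan(seat2+.0875*a,R30)"
```

```text
t 13.8 mouth h 70.21 lat mm [   1.22 -149.34] rot err [0.0012 0.0009 0.0027] F tool [ 1.3 -0.5  1. ] M tool [-0.07  0.43  0.06]
d [-0.0016  0.1493  0.0304] w [0.0012 0.0009 0.0027] rows 2.4
```

Call:
move_arm(deltas=[-0.0015,0.06,0.01,0.001,0.001,0.003,0.1,-0.0015,0.12,0.015,0.001,0.001,0.003,0.1,-0.0015,0.1493,0.02,0.001,0.001,0.003,0.1,-0.0015,0.1493,0.03,0.001,0.001,0.003,0.1,-0.0015,0.1493,0.03,0.001,0.001,0.003,0.1,-0.0015,0.1493,0.03,0.001,0.001,0.003,0.1])

```text
t: 14.55
tool_pos: [0.5835, 0.0007, 0.1522]
orientation: [-0.307, 2.603, 0.083]
force: [-0.6, -0.5, -1.5]
opening: 0.0276
gripper_force: 58.0
```

```bash
python3 -c "
from h import *
rel(); plan(seat2+.0875*a,R30)"
```

```text
t 14.55 mouth h 40.38 lat mm [ 0.13 -1.89] rot err [-0.0008 -0.0005 -0.0022] F tool [ 1.4 -0.4  1. ] M tool [-0.01  0.43  0.04]
d [-0.0001  0.0019  0.0004] w [-0.0008 -0.0005 -0.0022] rows 0.0
```

Call:
move_arm(deltas=[0,0.0019,0.003,-0.001,0,-0.002,0.1,0,0.0019,0.008,-0.001,0,-0.002,0.1,0,0.0019,0.012,-0.001,0,-0.002,0.1,0,0.0019,0.016,-0.001,0,-0.002,0.1,0,0.0019,0.018,-0.001,0,-0.002,0.1,0,0.0019,0.018,-0.001,0,-0.002,0.1])

```text
t: 15.3
tool_pos: [0.5915, 0.0056, 0.1362]
orientation: [-0.311, 2.603, 0.084]
force: [-1.3, -0.5, -2.1]
opening: 0.0272
gripper_force: 58.0
```

```bash
python3 - <<'E'
from meas import *
rel(); plan(seat2+.0625*a,R30)
E
```

```text
15.3 [0.59150503 0.00560123 0.13623085] [-1.27086767 -0.52015177 -2.07069214] axis err [-0.0008  0.0007 -0.0003]
tcp h 0.06860376928827112 lateral in tool [-0.0016  0.0001  0.    ]
top chuck in tool [0.     0.0018 0.0078 0.0047] 65 0.00038897096174550505
t 15.4 mouth h 22.38 lat mm [0.08 0.95] rot err [ 0.0007 -0.0002  0.0007] F tool [ 1.4 -0.8  1.4] M tool [-0.07  0.38  0.  ]
d [-0.0001 -0.001   0.0074] w [ 0.0007 -0.0002  0.0007] rows 0.1
```

Call:
move_arm(deltas=[0,-0.0007,0.002,0.001,0,0,0.1,0,-0.0007,0.004,0.001,0,0,0.1,0,-0.0007,0.006,0.001,0,0,0.1,0,-0.0007,0.006,0.001,0,0,0.1])

```text
t: 15.9
tool_pos: [0.5945, 0.0056, 0.131]
orientation: [-0.311, 2.603, 0.083]
force: [-0.3, -0.1, -1.6]
opening: 0.0271
gripper_force: 58.0
```

```bash
python3 -c "
from h import *
rel(); plan(seat2+.0575*a,R30)"
```

```text
t 15.9 mouth h 16.09 lat mm [0.42 0.34] rot err [-0.0001 -0.0007  0.0005] F tool [ 1.1 -0.   1.2] M tool [-0.01  0.39  0.03]
d [-0.0004 -0.0003  0.0061] w [-0.0001 -0.0007  0.0005] rows 0.1
```

Call:
move_arm(deltas=[0,0,0.002,0,0,0,0.1,0,0,0.0035,0,0,0,0.1,0,0,0.005,0,0,0,0.1,0,0,0.005,0,0,0,0.1])

```text
t: 16.4
tool_pos: [0.5974, 0.006, 0.1273]
orientation: [-0.311, 2.602, 0.082]
force: [-0.2, 0.0, -0.2]
opening: 0.0276
gripper_force: 58.0
```

```bash
python3 -c "
from h import *
rel()"
```

```text
t 16.4 mouth h 11.44 lat mm [-0.17  0.05] rot err [-0.0007  0.0002  0.0007] F tool [0.3 0.1 0.1] M tool [0.1  0.34 0.04]
```

Call:
move_arm(deltas=[0,0,0.002,0,0,0,0.1,0,0,0.004,0,0,0,0.1,0,0,0.006,0,0,0,0.1,0,0,0.006,0,0,0,0.1])

```text
t: 16.9
tool_pos: [0.6001, 0.0069, 0.1215]
orientation: [-0.311, 2.602, 0.083]
force: [4.5, 0.0, -2.4]
opening: 0.0275
gripper_force: 58.0
```

```bash
python3 -c "
from h import *
rel()"
```

```text
t 16.9 mouth h 4.98 lat mm [0.25 0.25] rot err [-0.0003 -0.0002  0.0004] F tool [-2.6 -1.1  4.3] M tool [ 0.16 -0.2   0.01]
```

Call:
move_arm(deltas=[-0.0003,0,0.0015,0,0,0,0.1,-0.0004,0,0.003,0,0,0,0.1,-0.0004,0,0.0045,0,0,0,0.1,-0.0004,0,0.005,0,0,0,0.1])

```text
t: 17.4
tool_pos: [0.6026, 0.0075, 0.1175]
orientation: [-0.311, 2.603, 0.083]
force: [-4.7, -2.5, 4.5]
opening: 0.0273
gripper_force: 58.0
```

```bash
python3 -c "
from h import *
rel()"
```

```text
t 17.4 mouth h 0.25 lat mm [-0.    0.27] rot err [-0.0002 -0.0008  0.0007] F tool [ 2.2 -1.3 -6.5] M tool [0.04 0.81 0.05]
```

Call:
move_arm(deltas=[0,0,0.0005,0,0,0,0.1,0,0,0.001,0,0,0,0.1,0,0,0.0015,0,0,0,0.1,0,0,0.0015,0,0,0,0.1])

```text
t: 17.9
tool_pos: [0.6033, 0.0076, 0.1166]
orientation: [-0.311, 2.603, 0.083]
force: [-10.6, -2.1, 8.6]
opening: 0.0274
gripper_force: 58.0
```

```bash
python3 -c "
from h import *
rel()"
```

```text
t 17.9 mouth h -0.83 lat mm [-0.14  0.22] rot err [-0.0002 -0.0008  0.0008] F tool [  5.    0.4 -12.9] M tool [-0.03  1.19  0.02]
```

Call:
move_arm(deltas=[0.0003,0,0.0005,0,0,0,0.1,0.0004,0,0.001,0,0,0,0.1,0.0004,0,0.0015,0,0,0,0.1,0.0004,0,0.0015,0,0,0,0.1])

```text
t: 18.4
tool_pos: [0.6035, 0.0077, 0.1166]
orientation: [-0.313, 2.603, 0.083]
force: [-33.3, -5.3, 30.6]
opening: 0.0275
gripper_force: 58.0
```

```bash
python3 -c "
from h import *
rel()"
```

```text
t 18.4 mouth h -0.96 lat mm [-0.35  0.22] rot err [ 0.0001 -0.0009  0.0018] F tool [ 13.9   2.8 -43.3] M tool [-0.65  2.86  0.13]
```

Firmly home on a hard stop. I'll ease the push to a moderate level.

Call:
move_arm(deltas=[0.0002,0,-0.0004,0,0,0,0.1,0.0003,0,-0.0008,0,0,0,0.1,0.0003,0,-0.0008,0,0,0,0.1])

```text
t: 18.77
tool_pos: [0.6033, 0.0076, 0.1166]
orientation: [-0.312, 2.602, 0.082]
force: [-17.0, -2.5, 15.5]
opening: 0.0273
gripper_force: 58.0
```

```bash
python3 -c "
from h import *
rel()"
```

```text
t 18.775 mouth h -0.89 lat mm [-0.13  0.21] rot err [-0.0002  0.      0.0012] F tool [  7.    1.6 -22. ] M tool [-0.41  1.54  0.01]
```

Call:
move_arm(deltas=[0,0,0,0,0,0,0.1,0,0,0,0,0,0,0.1,0,0,0,0,0,0,0.1,0,0,0,0,0,0,0.1,0,0,0,0,0,0,0.1,0,0,0,0,0,0,0.1,0,0,0,0,0,0,0.1,0,0,0,0,0,0,0.1,0,0,0,0,0,0,0.1,0,0,0,0,0,0,0.1,0,0,0,0,0,0,0.1,0,0,0,0,0,0,0.1])

```text
t: 20.27
tool_pos: [0.6033, 0.0076, 0.1166]
orientation: [-0.312, 2.602, 0.082]
force: [-17.6, -2.2, 17.2]
opening: 0.0272
gripper_force: 58.0
```

Call:
move_arm(deltas=[0,0,0,0,0,0,0.1,0,0,0,0,0,0,0.1,0,0,0,0,0,0,0.1,0,0,0,0,0,0,0.1,0,0,0,0,0,0,0.1,0,0,0,0,0,0,0.1,0,0,0,0,0,0,0.1,0,0,0,0,0,0,0.1,0,0,0,0,0,0,0.1,0,0,0,0,0,0,0.1,0,0,0,0,0,0,0.1,0,0,0,0,0,0,0.1])

```text
t: 21.78
tool_pos: [0.6033, 0.0076, 0.1165]
orientation: [-0.312, 2.602, 0.082]
force: [-17.3, -1.9, 16.1]
opening: 0.0275
gripper_force: 58.0
```

```bash
python3 - <<'E'
from meas import *
rel()
im=ims[0][0]; save('final',np.hstack([cv2.resize(im[170:290,200:360],(400,300)),cv2.resize(ims[1][0][195:315,200:360],(400,300))]))
E
```

```text
21.775 [0.60326951 0.00760835 0.11653849] [-17.28446302  -1.87624728  16.14349527] axis err [-0.     -0.0002 -0.    ]
tcp h 0.04559641266644318 lateral in tool [-0.0021 -0.0007  0.    ]
top chuck in tool [ 0.0005  0.0017 -0.0143  0.0008] 70 0.00046290383247018195
t 21.875 mouth h -0.9 lat mm [-0.13  0.24] rot err [-0.0002 -0.      0.0012] F tool [  6.5   2.2 -22.9] M tool [-0.3   1.56  0.  ]
```

View pics/final.png

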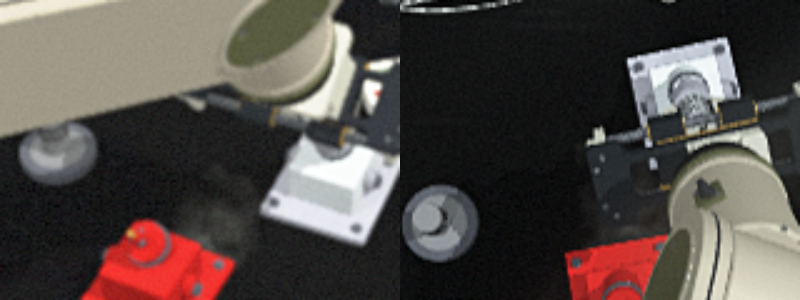

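The final view shows the gauge's chuck down on the seat at left (335,148) and right (688,80). The cap is on its peg at left (60,135) and right (432,218). The push has held steady at about 23 N for over 3 s, so I'm handing in.

```bash
python3 -c "
from plant import robot
print(robot.close_job())"
```

```text
the job is handed in; nothing more can be done
None
```

The job is handed in at about 22 s on the robot's clock: the cap is down on its peg's stand, and the gauge is snapped onto the nipple and against its seat. It was held there at about 23 N for over 3 s and is still gripped and pressed; the valve pin travel itself was not read.

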